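# Select the marked feed on the bench creaser

## Task

On top of the bench creaser's gearbox an H-shaped gate guides a selector lever, which has been left somewhere in the gate's right-hand lane. With your fingertips push the lever through the cross channel of the H into the left-hand lane and fully home into that end of it beside which the tall domed pin stands (a flat plug marks the other end), then leave it there. Push gently, do not grip the lever, and leave everything else where it stands.

Things in the scene. Friction and masses are not known exactly. Their poses are not given: they have to be found in the camera images.
- creaser: Fixed bench creaser, grey-painted steel. Origin on the table under the centre of its gearbox and H-gate; x points away from the robot's side (far end; near is -x), y to the machine's left, z up. Left and right are as seen from its near side. Gearbox 170 (x) by 180 (y) mm. Behind it, x = 85 to 275 mm, is a lower roller bed, under 90 mm high, with loose things on it.
- gate (a point): Centre of the H-gate, on the flat top of the aluminium gate plate, 116 mm above the table. Two lanes along x, 14 mm wide, 57 mm long, centre lines 16 mm left and right of this point, joined only at x = 0 by a cross channel along y, 18 mm wide. Elsewhere between the lanes two fixed tongues, 18 mm wide, block the lever's 10 mm steel stem.
- pivot (a point): The point about which the lever turns, inside the gearbox, 42 mm above the table, under the gate's centre. The lever has no spring and no catch: it stays where it is left, by friction (2 to 3 N at the knob move it). Hard stops end its travel at the lane ends and at the outer side of each lane.
- knob: Black pear-shaped knob of the selector lever: 30 mm across at its widest, 44 mm tall, origin at its centre, z up along the lever. Its centre is 170 mm from the pivot, so 212 mm above the table when upright, about 198 mm at a lane's end, where it stands about 53 mm in x and 40 mm in y from the middle. It cannot come off the stem.
- cross (a joint): Sideways lean of the lever, rad, about the creaser's x axis: 0 upright, +0.245 at the left lane's outer stop, -0.245 at the right lane's outer stop. The knob's y in the creaser's frame is 0.170*cos(shift)*sin(cross) m.
- shift (a joint): Fore-and-aft lean of the lever, rad: 0 is the middle of the cross channel, +0.32 the stop at the far end (away from the robot), -0.32 the stop at the near end. The knob's x in the creaser's frame is 0.170*sin(shift) m. The stem passes the tongues only while shift is within about 0.06 of 0.
- pin: Tall domed brass pin, 16 mm across and 20 mm tall, fixed upright in the gate plate, origin at its foot's centre. It stands left of the left-hand lane (52 mm left of the middle), 45 mm to the near or the far side of the middle: it marks the end to select.
- plug: Flat brass plug, 16 mm across and 2 mm high, in the place beside the other end of the left-hand lane. Two more such plugs, flat, lie beside the right-hand lane.
- glue_jar: Bystander: upright closed jar, 60 mm across, 80 mm tall, loose on the table left of the gearbox; origin under its centre.
- weight: Bystander: steel knobbed weight, 50 mm across, 70 mm tall, right of the gearbox; origin under its centre.
- tape_roll: Bystander: roll of grey tape lying flat, 80 mm across, 25 mm high, left of the roller bed; origin under its centre.
- book: Bystander: small blue book lying flat, 160 x 110 x 26 mm, right of the machine; origin under its centre.
- brush_pot: Bystander: white pot, 68 mm across, 100 mm tall, with brushes reaching 210 mm, right of the roller bed; origin under its centre.
- awl: Bystander: screwdriver-like awl lying on the table, far left of the gearbox.
- tin: Bystander: small round tin, 44 mm across, 30 mm tall, on the roller bed's top (62 mm above the table); origin under its centre.
- folder: Bystander: flat ivory-coloured bone folder, 130 x 22 x 5 mm, on the roller bed's top; origin under its centre.

How it is judged:
At the end, for the whole second after the job is handed in: The lever leans into the left-hand lane (cross above 0.18 rad) and is home at the end beside the domed pin (shift beyond 0.275 rad to that side, within about 8 mm of the stop at the knob), at rest, and every bystander is within 15 mm of where it stood (value of joint cross above 0.18 rad and ((x of pin in the frame of creaser below 0 m and value of joint shift below -0.275 rad) or (x of pin in the frame of creaser above 0 m and value of joint shift above 0.275 rad)) and linear speed of knob below 0.01 m/s and distance of each of glue_jar, weight, tape_roll, book, brush_pot, awl, tin, folder from where it was at the start of the episode below 0.015 m); the robot touches nothing.
It fails at once if the lever is gripped or pushed roughly (more than 30 N between the fingers and the lever) (contact force between the fingers and knob above 30 N).
It fails at once if the lever is forced through a tongue of the gate (value of joint cross between -0.08 and 0.08 rad and (value of joint shift above 0.17 rad or value of joint shift below -0.17 rad)).
It fails at once if a bystander is lifted, carried or pushed away (distance of any of glue_jar, weight, tape_roll, book, brush_pot, awl, tin, folder from where it was at the start of the episode above 0.03 m).
It also fails if it takes over 54 s, if anything falls off the work surface, if the arm or the gripper's body presses on something with over 40 N, if the wrist force passes 120 N, or if a joint passes its speed limit or range.

## Robot

A 7-joint arm with a two-finger parallel gripper is mounted at the origin on the work surface. World frame = base frame: x ahead of the robot, y to its left, z up, the work surface at z = 0. Lengths are in m, angles in rad, forces in N, time in s.
With the tool pointing down it reaches from about 0.425 to 0.875 m from the base axis. Payload 4.7 kg.
Tool frame: the origin (TCP) lies midway between the tips of the shut fingers; the grasp point (between the pads) lies 19 mm behind it; z points along the fingers, y is the line along which they close (so a half turn about z gives the same grasp; the last joint's range is limited). The gripper opens to 85 mm and grips with 20 to 120 N. Pads are 22 mm wide; open, the fingers measure 114 mm over their backs; the gripper's body (76 mm by 85 mm) begins 54 mm behind the grasp point. The pads swing forward as they close: fully open they stand 13 mm farther back than shut.
Start: joints at [-1.188, 0.321, -0.07, 1.45, 0.023, 1.371, -0.057], TCP at [0.234, 0.606, 0.231] pointing down, gripper open.
Joint ranges: [-2.86, 2.86], [-0.3, 2.09], [-1.38, 1.24], [0.06, 2.45], [-1.56, 4.7], [0.09, 2.05], [-2.69, 2.69]. Speed limits (rad/s): [2.57, 2.57, 3.14, 3.14, 3.14, 3.14, 3.14].

## Interface

Orientations are given as a unit quaternion [w, x, y, z].
In Python, from rig import env, telemetry, capture, job_done, silhouettes gives the robot as it stands. Calls block until the motion is done:
- env.move_ptp(position, orientation): joint-space move of the TCP to a pose.
- env.move_linear(position, feed=0.15, rotation=None): straight line of the TCP; rotation=None keeps the orientation; feed is the mean speed in m/s.
- env.goto_joints(angles): joint-space move.
- env.set_gripper(opening, force=None): finger opening in m; force is the grip in N (None keeps the last); returns when the fingers have stopped.
- env.pause(seconds).
- env.ik(position, orientation): joint angles nearest the present ones, or None.
- telemetry.get_state(): the state.
- capture(name): name is "scene" or "top" or "wrist"; returns a dict with "frame" (384x512x3 uint8, red, green, blue), "camera_matrix" (3x3 intrinsics, pixels), "rvec" (rotation vector, rad) and "tvec" (3), from world to camera coordinates, as OpenCV has them; the wrist camera has in their place "hand_eye" (4x4, takes a point from camera to tool coordinates, whose origin is the TCP and whose axes are the flange's). Camera axes: x right, y down, z forward; pixel columns grow to the right and rows downward; lengths in m; the calibration is good to about 2 mm. A picture is of the moment at which its call begins: read the wrist's pose just before it. There is no depth.
A pose or a line that the arm cannot do raises env.PlanningError and nothing moves.
- job_done(): hands the job in; it is judged then, once.
Trained networks look in a picture, given as the dict that the camera call returned (one of the last four; its "shot" number tells which), for a name from the list of things; names that differ only in an ending like _2 or _b are one class to them, and where a whole thing is asked for, a point or a joint stands for the part that bears it (a point fixed in the world has none). Each returns a list of dicts, best first, with "confidence" (0 to 1); they miss things now and then, are a little off and sometimes report something else, mostly with a low value. They report only what shows in the picture. A call takes as long as a camera call.
- silhouettes(picture, query): "region" (384x512 bool, what is visible of it) and "rect" ([left, top, right, bottom] in pixels, round what is visible of it).
The state is a dict: "time": time; "joint_positions": joint angles; "qd": joint speeds; "effort": joint torques, N m; "ee_pos": TCP position; "orientation": TCP orientation; "ft_force": force on the tool from outside, world axes, zero at the start; "moment": the same for the moment, N m; "gripper_width": finger opening in m; "finger_force": force on a finger pad.
Only numpy, scipy, OpenCV 4.12 (cv2) and the standard library are available. Lean on these libraries where they do the work, as an engineer would, in place of code of your own. Each camera call takes 0.05 s, during which the arm holds its last target. There are 200 camera calls.

## Working session

There is one attempt and no reset: what is moved stays moved. The work goes in short steps, each a Python script; the robot and the scene stay as the last script left them, time stands still between calls to the robot, and variables do not carry over. Pictures are saved under pics/ and viewed, at most 10 in all, crops included, and the job is handed in when it is done.

```bash
mkdir -p pics; ls; python3 - <<'E'
from rig import env, telemetry, capture, silhouettes
import cv2, numpy as np
print(telemetry.get_state())
ims=[]
for n in ("scene","top"):
    p=capture(n); print(n,p["camera_matrix"].tolist(),p["rvec"],p["tvec"])
    ims.append(p["frame"])
    for q in ("creaser","knob","pin","plug"):
        for d in silhouettes(p,q)[:4]:
            m=d["region"]; ys,xs=np.nonzero(m)
            print(q,round(d["confidence"],2),[int(v) for v in d["rect"]],xs.mean().round(1),ys.mean().round(1),m.sum())
    cv2.imwrite(f"pics/{n}0.png",cv2.resize(p["frame"][...,::-1],(800,600)))
E
```

```text
pics
{'time': 0.0, 'joint_positions': array([-1.18790831,  0.32181617, -0.07011459,  1.45169677,  0.02261439,
        1.3707962 , -0.05690118]), 'qd': array([-2.24651071e-04, -9.12712458e-04,  7.53614112e-04,  1.05331827e-03,
       -9.36815633e-05,  1.62079506e-03,  8.24279280e-04]), 'effort': array([-5.44003592e-05, -4.93591797e+01, -3.82101126e-01, -3.14332509e+01,
        1.31279105e-02,  1.13378800e-02, -1.46694288e-05]), 'ee_pos': array([0.23415149, 0.60577315, 0.23021725]), 'orientation': array([-1.25251789e-04,  1.83320742e-01,  9.83052682e-01, -9.56233254e-04]), 'ft_force': array([-0.14646683,  0.26781035, -0.9733551 ]), 'moment': array([ 0.00303208,  0.04433403, -0.01852709]), 'finger_force': 0.0, 'gripper_width': 0.08533368268742371}
scene [[381.273257219703, 0.0, 255.3840481964285], [0.0, 381.273257219703, 189.32824558606958], [0.0, 0.0, 1.0]] [ 1.73447558  1.87395816 -0.69358286] [-0.02920528 -0.35105173  1.52113896]
creaser 0.76 [202, 170, 318, 304] 257.0 243.1 11253
knob 0.46 [234, 172, 246, 193] 239.1 179.9 180
pin 0.25 [232, 172, 246, 197] 239.8 181.4 153
top [[459.6767820258681, 0.0, 260.50600504615323], [0.0, 459.6767820258681, 192.6198021478113], [0.0, 0.0, 1.0]] [ 2.16933416 -2.22625186  0.08828151] [0.06694438 0.61309696 1.33997824]
creaser 0.77 [191, 107, 296, 244] 250.0 171.9 9715
creaser 0.45 [211, 148, 261, 164] 234.4 155.0 341
pin 0.33 [306, 198, 325, 216] 314.2 206.1 259
```

View pics/scene0.png

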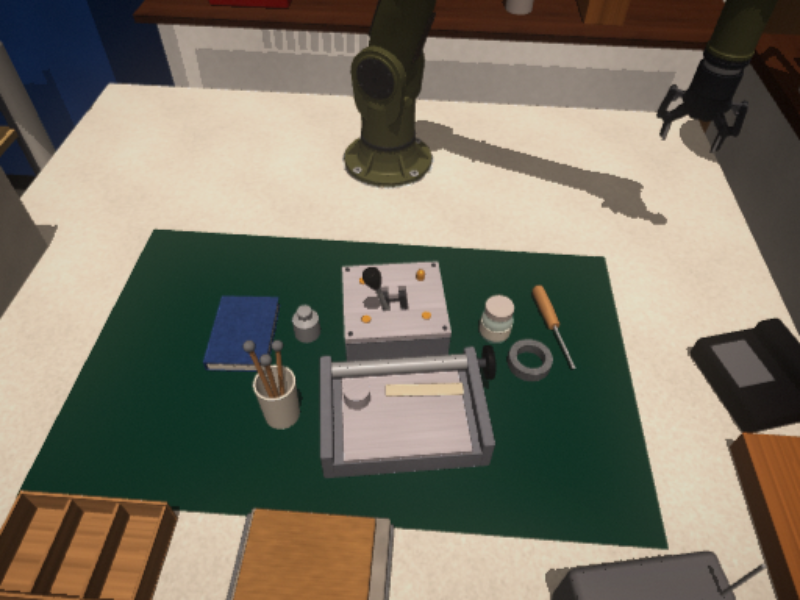

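View pics/top0.png

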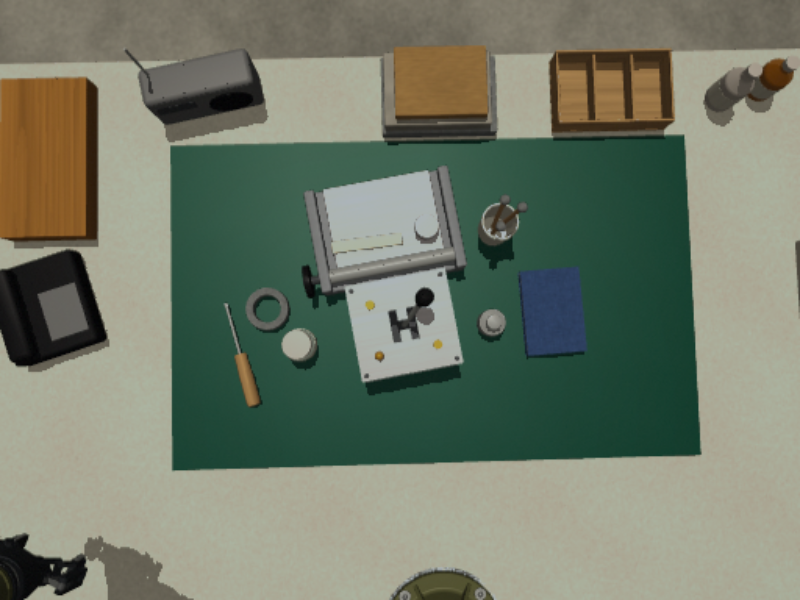

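The pin (orange dome) is at the near-left corner of the gate, around (379,356) in the top view. A flat plug is at far-left, (369,305). The knob is at about (424,297), at the far end of the right lane. I'll measure from the top view, then look from close by.

```bash
cat > h.py <<'E'
from rig import env, telemetry, capture, job_done, silhouettes
import cv2, numpy as np
from scipy.spatial.transform import Rotation as R
def down(phi): return np.array([0,np.cos(phi/2),np.sin(phi/2),0])
def camworld(p,st=None):
    """returns Rcw (cam->world), cam centre"""
    if "rvec" in p:
        Rw=cv2.Rodrigues(np.array(p["rvec"],float))[0]; return Rw.T,-Rw.T@np.ravel(p["tvec"])
    q=st["orientation"]; T=np.eye(4); T[:3,:3]=R.from_quat(np.r_[q[1:],q[0]]).as_matrix(); T[:3,3]=st["ee_pos"]
    M=T@p["hand_eye"]; return M[:3,:3],M[:3,3]
def onplane(p,uv,z,st=None):
    Rc,c=camworld(p,st); d=Rc@np.linalg.solve(p["camera_matrix"],[uv[0],uv[1],1]); return c+d*(z-c[2])/d[2]
def project(p,X,st=None):
    Rc,c=camworld(p,st); v=p["camera_matrix"]@(Rc.T@(np.array(X)-c)); return v[:2]/v[2]
E
python3 - <<'E'
from h import *
p=capture("top")
s=.64
for n,uv,z in [("scr_fl",(350,292),.116),("scr_fr",(440,275),.116),("scr_nr",(457,358),.116),("scr_nl",(366,377),.116),("H",(405,323),.116),("pin",(379,356),.13),("plugfl",(369,305),.118),("plugnr",(437,344),.118),("knob",(424,297),.2)]:
    print(n,onplane(p,np.array(uv)*s,z).round(4))
g=onplane(p,np.array((404,324))*s,.116)
for phi in (np.pi+.15,np.pi-.15,np.pi/2,0.15):
  for back in (0.0,.1): 
    print(phi,back,env.ik([g[0]-back,g[1],.42],down(phi)))
print(p.keys())
w=capture("wrist"); print(w["camera_matrix"],w["hand_eye"].round(3))
E
```

```text
scr_fl [0.6268 0.1525 0.116 ]
scr_fr [ 0.6529 -0.0064  0.116 ]
scr_nr [ 0.5064 -0.0319  0.116 ]
scr_nl [0.4776 0.1279 0.116 ]
H [0.57   0.0574 0.116 ]
pin [0.5137 0.104  0.13  ]
plugfl [0.603  0.1197 0.118 ]
plugnr [0.5317 0.0025 0.118 ]
knob [0.6091 0.0264 0.2   ]
3.291592653589793 0.0 [-0.5779156   0.13392318  0.49331167  1.32314594 -0.06380463  1.70007266
  1.62421374]
3.291592653589793 0.1 [-0.69125292 -0.11099002  0.45950251  1.54115541  0.04955546  1.69983805
  1.49297925]
2.991592653589793 0.0 [-0.56748666  0.13350502  0.48112428  1.32279069 -0.06215779  1.70005536
  1.32275419]
2.991592653589793 0.1 [-0.67444607 -0.10948761  0.44476054  1.54071611  0.0474228   1.69964212
  1.19488049]
1.5707963267948966 0.0 [-0.6334751   0.13658619  0.55854557  1.32500482 -0.0728324   1.70021674
 -0.08854215]
1.5707963267948966 0.1 [-0.73274251 -0.11490855  0.49570108  1.54221984  0.05502458  1.70035683
 -0.23268861]
0.15 0.0 [-0.66045171  0.13816621  0.59043591  1.32588578 -0.0774008   1.70032157
 -1.50524941]
0.15 0.1 [-0.73476349 -0.1151074   0.49745691  1.54227094  0.05529874  1.70038346
 -1.65372906]
dict_keys(['frame', 'camera_matrix', 'rvec', 'tvec', 'shot'])
[[276.25718974   0.         262.23905564]
 [  0.         276.25718974 193.79871436]
 [  0.           0.           1.        ]] [[-0.001 -0.961 -0.276  0.071]
 [ 1.    -0.001 -0.002  0.   ]
 [ 0.001 -0.276  0.961 -0.144]
 [ 0.     0.     0.     1.   ]]
```

Screw centre gives gate ≈ (0.566, 0.0605), yaw ≈ 0.167. In the creaser frame the pin is then at (-44, 52) mm, the plug at (46, 52) and the knob at (37, -41), all as specified. Next, one close look.

```bash
cat >> h.py <<'E'
G=np.array([.566,.0605]); YAW=.167; PHI=np.pi+YAW
C=np.array([[np.cos(YAW),-np.sin(YAW)],[np.sin(YAW),np.cos(YAW)]])
def W(x,y,z): return np.r_[G+C@[x,y],z]
def L(X): return np.r_[C.T@(np.array(X)[:2]-G),X[2]]
E
python3 - <<'E'
from h import *
env.move_ptp(W(-.02,0,.40),down(PHI)); env.set_gripper(0.0)
st=telemetry.get_state(); p=capture("wrist")
print(st["time"],st["ee_pos"],st["ft_force"],st["gripper_width"])
im=p["frame"][...,::-1].copy()
for X in [(-.045,.052,.116),(-.045,.052,.136),(.045,.052,.118),(.045,-.052,.118),(-.045,-.052,.118),(0,0,.116)]:
    u=project(p,W(*X),st); print(X,u.round(1)); cv2.drawMarker(im,tuple(int(round(v)) for v in u),(255,0,255),cv2.MARKER_CROSS,5,1)
for q in("knob","pin","plug"):
    for d in silhouettes(p,q)[:4]:
        ys,xs=np.nonzero(d["region"]); print(q,round(d["confidence"],2),d["rect"],xs.mean().round(1),ys.mean().round(1))
        if q=="knob": print(L(onplane(p,(xs.mean(),ys.mean()),.203,st)))
cv2.imwrite("pics/w1.png",cv2.resize(im,(800,600)))
E
```

```text
3.6917 [0.5462799  0.05716762 0.40002838] [ 0.28252327  0.14717402 -0.37899098] -0.0002560333977099195
(-0.045, 0.052, 0.116) [295.9 145.6]
(-0.045, 0.052, 0.136) [297.5 147.1]
(0.045, 0.052, 0.118) [294.3 201.9]
(0.045, -0.052, 0.118) [230. 202.]
(-0.045, -0.052, 0.118) [228.  145.8]
(0, 0, 0.116) [262.1 174.4]
knob 0.83 [221.6, 189.5, 250.5, 229.6] 233.0 213.8
[ 0.03411897 -0.03813369  0.203     ]
pin 0.45 [292.6, 143.6, 301.8, 151.7] 296.3 147.1
plug 0.55 [416.4, 116.6, 434.2, 215.6] 423.4 149.9
```

View pics/w1.png

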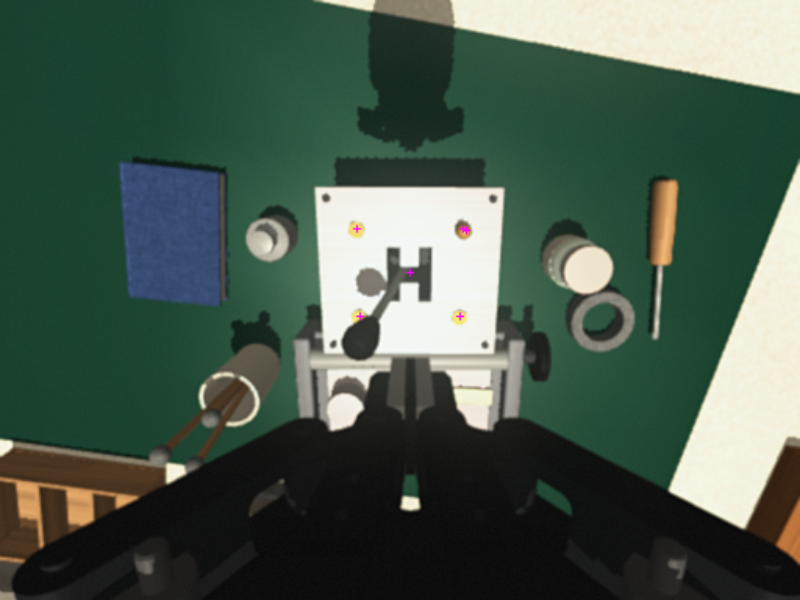

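The wrist picture agrees with the model. The marks sit on the pin (464,230), the plugs and the H centre (410,272), and the knob is at (360,337), at about (36, -39) mm in the creaser frame. First push: from the far side towards the middle.

```bash
cat >> h.py <<'E'
def push(a,b,z,n,feed=.06,fmax=12):
    a,b=np.array(a),np.array(b)
    f0=telemetry.get_state()["ft_force"]
    for i in range(1,n+1):
        t=a+(b-a)*i/n; env.move_linear(W(*t,z),feed=feed)
        s=telemetry.get_state(); f=np.r_[C.T@(s["ft_force"]-f0)[:2],(s["ft_force"]-f0)[2]]
        print(round(s["time"],2),L(s["ee_pos"]).round(4),f.round(1))
        if np.linalg.norm(f)>fmax: print("STOP"); break
def look(name=None,z=.212):
    s=telemetry.get_state(); p=capture("wrist")
    for d in silhouettes(p,"knob")[:2]:
        ys,xs=np.nonzero(d["region"]); print("knob",round(d["confidence"],2),np.round(d["rect"]),L(onplane(p,(xs.mean(),ys.mean()),z,s)).round(4),len(xs))
    if name: cv2.imwrite(f"pics/{name}.png",cv2.resize(p["frame"][...,::-1],(800,600)))
E
python3 - <<'E'
from h import *
env.move_linear(W(.085,-.04,.30),feed=.2)
env.move_linear(W(.085,-.04,.185),feed=.15)
push((.085,-.04),(.029,-.04),.185,8)
look("w2")
E
```

```text
5.97 [ 0.0782 -0.0402  0.1861] [ 0.7 -0.  -1.6]
6.24 [ 0.0707 -0.0401  0.1852] [-0.4 -0.2 -0.9]
6.51 [ 0.0639 -0.0399  0.1851] [ 0.2  0.5 -0.9]
6.78 [ 0.0571 -0.0399  0.1854] [1.2 0.3 0.5]
7.04 [ 0.0499 -0.04    0.1852] [ 0.8 -0.1  0.7]
7.31 [ 0.0426 -0.0401  0.185 ] [ 0.2 -0.5 -0.1]
7.58 [ 0.0355 -0.0401  0.1849] [ 0.7 -0.9  0.3]
7.84 [ 0.0285 -0.04    0.1849] [ 0.6 -1.   0.3]
knob 0.96 [223. 175. 293. 259.] [ 0.0028 -0.0407  0.212 ] 4381
```

View pics/w2.png

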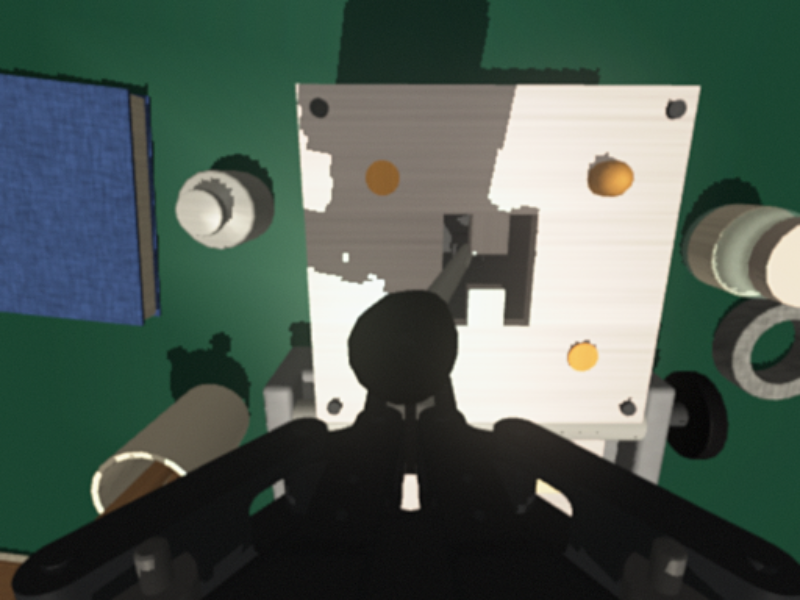

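The knob is at x ≈ 3 mm with the stem in front of the cross channel (near 455,270), and forces are low. I'll nudge it 2 mm more, then lift and turn the tool so its narrow face does the sideways push.

```bash
python3 - <<'E'
from h import *
env.move_linear(W(.0265,-.04,.185),feed=.05)
env.move_linear(W(.05,-.04,.185),feed=.15)
env.move_linear(W(.05,-.04,.29),feed=.25)
look(z=.207)
env.move_ptp(W(0,-.10,.29),down(np.pi/2+YAW))
env.move_linear(W(0,-.10,.185),feed=.2)
look("w3",z=.207)
print(telemetry.get_state()["time"])
E
```

```text
knob 0.75 [240. 125. 285. 163.] [ 0.0014 -0.041   0.207 ] 1275
knob 0.6 [229.  97. 306. 184.] [ 0.0011 -0.0417  0.207 ] 4705
11.25
```

View pics/w3.png

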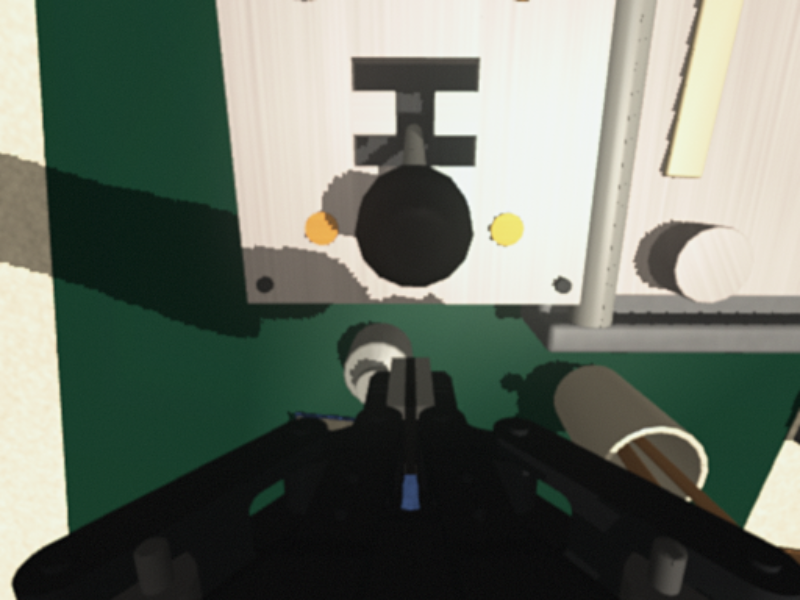

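The stem at (415,150) lines up with the cross channel and the knob is at (1, -41) mm. Now the push across.

```bash
python3 - <<'E'
from h import *
env.move_linear(W(0.001,-.075,.185),feed=.1)
push((.001,-.075),(.001,.012),.185,10)
look()
env.move_linear(W(0.001,-.02,.185),feed=.15)
env.move_linear(W(0.001,-.02,.29),feed=.25)
look("w4",z=.207)
print(telemetry.get_state()["time"])
E
```

```text
11.94 [ 0.001  -0.0663  0.1851] [-0.7 -0.4  0.4]
12.23 [ 0.0011 -0.0569  0.185 ] [-1.  -0.2  0.2]
12.53 [ 0.001  -0.0477  0.1848] [-0.2  0.9  0.4]
12.82 [ 0.001  -0.039   0.1848] [-0.   0.7 -0.2]
13.11 [ 0.001  -0.0303  0.1849] [-0.1  1.1 -0.1]
13.4 [ 0.001  -0.0218  0.1849] [-0.4  0.1 -0.3]
13.69 [ 0.001  -0.0131  0.1849] [ 0.2 -0.4 -0.5]
13.98 [ 0.001  -0.0044  0.1849] [-0.7  0.  -0.1]
14.28 [0.001  0.0043 0.1849] [ 0.4 -0.8  0. ]
14.57 [0.0011 0.0131 0.185 ] [-0.9  0.2  0.2]
knob 0.59 [228. 184. 305. 254.] [0.0013 0.0389 0.212 ] 3903
knob 0.77 [245. 109. 286. 148.] [0.0014 0.0409 0.207 ] 1274
15.7
```

View pics/w4.png

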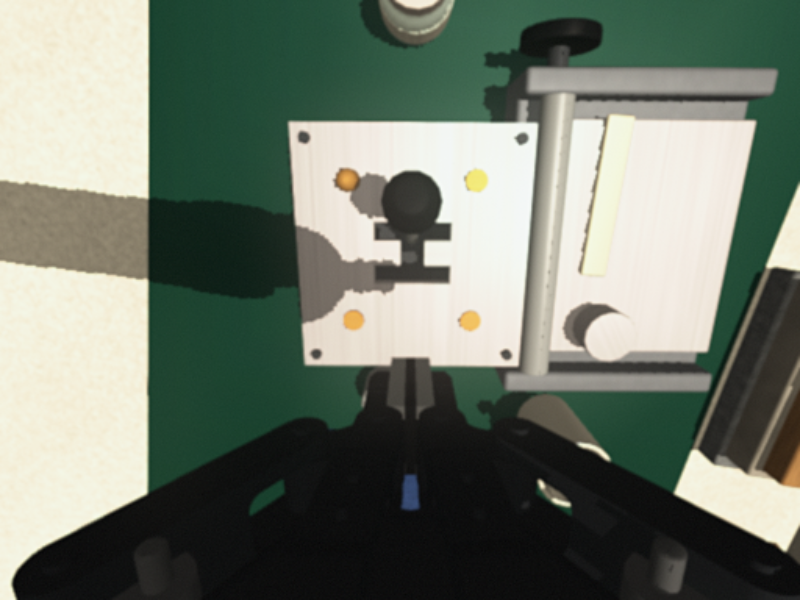

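The knob is now at (1, 40) mm in the left lane, and the domed pin (347,180) is on the near side. Last push is towards near.

```bash
python3 - <<'E'
from h import *
env.move_ptp(W(.06,.04,.29),down(PHI))
env.move_linear(W(.06,.04,.183),feed=.2)
env.move_linear(W(.035,.04,.183),feed=.1)
push((.035,.04),(-.019,.04),.183,8)
push((-.019,.04),(-.0265,.04),.183,6,feed=.02,fmax=7)
look(z=.198)
env.move_linear(W(.02,.04,.183),feed=.1)
env.move_linear(W(.02,.04,.32),feed=.25)
look("w5",z=.198)
print(telemetry.get_state()["time"])
E
```

```text
18.38 [0.0283 0.04   0.1832] [ 0.4 -1.   0.5]
18.63 [0.0217 0.0401 0.1833] [ 0.7 -0.8  0.9]
18.89 [0.0145 0.0401 0.1832] [ 0.8 -0.   1.8]
19.15 [0.0075 0.04   0.1829] [ 0.4 -0.1  0.7]
19.41 [0.0006 0.0399 0.1827] [ 1. -1. -0.]
19.67 [-0.0061  0.0399  0.1828] [ 0.4 -0.6  0.4]
19.93 [-0.0127  0.04    0.183 ] [ 0.4 -1.1 -1.5]
20.18 [-0.0194  0.04    0.1831] [ 0.4 -1.2  0.4]
20.43 [-0.0201  0.04    0.1831] [ 1.   0.8 -1. ]
20.68 [-0.0214  0.04    0.183 ] [ 1.1  1.5 -1.9]
20.93 [-0.0228  0.04    0.183 ] [ 1.5 -0.1 -2.1]
21.18 [-0.0241  0.04    0.183 ] [ 1.4  0.4 -1.2]
21.43 [-0.0253  0.04    0.183 ] [ 1.8  0.4 -1.4]
21.68 [-0.0262  0.04    0.1831] [ 3.  -1.1 -1.9]
knob 0.7 [226. 178. 295. 248.] [-0.0501  0.0392  0.198 ] 3517
knob 0.63 [241.  94. 280. 139.] [-0.0524  0.0377  0.198 ] 1129
23.2
```

View pics/w5.png

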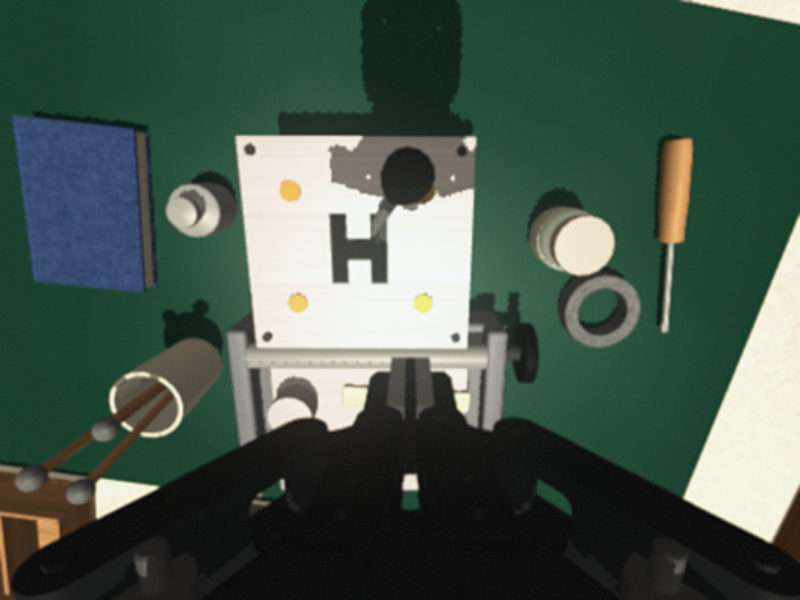

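The knob (408,175) sits beside the pin at the near end of the left lane, at about (-52, 38) mm. That is past the 46 mm needed, and the bystanders have not moved.

```bash
python3 -c "
from rig import job_done; print(job_done())"
```

```text
the job is handed in; nothing more can be done
None
```

The lever is home in the near end of the left-hand lane beside the domed pin, measured from the last picture at about 52 mm near and 38 mm left of the middle; nothing else was touched, and I handed the job in at about 23 s without getting a verdict back.

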